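Pan under the spout, gate held open at the marker

ROBOT

A 6-joint arm with a two-finger parallel gripper is mounted at the origin on a cart in front of the work surface, level with it; the furniture and walls round the work are solid. World frame = base frame: x ahead of the robot, y to its left, z up, the work surface at z = 0. Lengths are in mm, angles in degrees, forces in N, time in s.
With the tool pointing down it reaches from about 300 to 875 mm from the base axis. Payload 6.4 kg.
Tool frame: the origin (TCP) lies midway between the tips of the shut fingers; the grasp point (between the pads) lies 19 mm behind it; z points along the fingers, y is the line along which they close (so a half turn about z gives the same grasp; the last joint's range is limited). The gripper opens to 88 mm and grips with 3 to 60 N. Pads are 18 mm wide; open, the fingers measure 123 mm over their backs; the gripper's body (75 mm by 187 mm) begins 45 mm behind the grasp point.
Start: joints at [62.435, 10.359, 92.074, -0, 77.567, -11.82], TCP at [156.017, 553.444, 217.014] pointing down, gripper open.
Joint ranges: [-171.53, 171.53], [-51.25, 118.39], [17.06, 147.69], [-65.23, 245.23], [0, 150.52], [-178.68, 178.68]. Speed limits (degrees/s): [147.25, 147.25, 172.46, 180, 180, 180].

INTERFACE

Orientations are given as a 3x3 rotation matrix whose columns are the frame's x, y, z axes.
In Python, from bench import ctrl gives the robot as it stands. The module is installed in compiled form; this text tells all that it offers.
- The arm moves only by the tool arm_command, never from a script. Its argument "commands" is a list of rows, each a list of 6 numbers: the shift along the tool's x, y, z in mm, then the turn, a rotation vector about the tool's x, y, z in rad. A call has 1 to 10 rows; each row shifts and turns the commanded pose from where the row before left it, along the tool's axes as they then stand; what a row does not reach is not made up. A row lasts 1/8 s, in which the tool goes at most 62.5 mm and 10.7 degrees, less where a joint would pass 70% of its speed; a pose out of reach is approached as far as the arm can. A call with a gripper value outside its range is refused whole. "claw" is the closure, from -1 (fully open) to 1 (shut), set as the call begins (left out, the last holds). The fingers move at their own pace and stop on an object; "squeeze" is the grip in N (left out, the last holds). Time passes only in rows, so rows that do not move let the fingers close. It gives the time, the measured TCP pose, the force, the opening and the grip force at its end, in the units of the state.
- ctrl.observe(): the state, without advancing time (a new reading comes with each control period).
- ctrl.camera(name): name is "scene" or "side" or "wrist"; returns a dict with "image" (420x560x3 uint8, blue, green, red), "mtx" (3x3 intrinsics, pixels), "origin" and "rotation" of the camera in the world; the wrist camera has in their place "tool_from_camera" (4x4, takes a point from camera to tool coordinates, whose origin is the TCP and whose axes are the flange's). Camera axes: x right, y up, looking along -z (the intrinsics and any distortion apply to the point x, -y, -z); pixel columns grow to the right and rows downward; lengths in mm; the calibration is good to about 2 mm. The wrist camera is an equidistant fisheye: a pixel r from the principal point sees the ray r / f radians off the axis. A picture is of the moment at which its call begins: read the wrist's pose just before it. There is no depth.
- ctrl.close_job(): hands the job in; it is judged then, once.
The state is a dict: "clock": time; "joints": joint angles; "qd": joint speeds; "tau": joint torques, N m; "tool_pos": TCP position; "orientation": TCP orientation; "contact_force": force on the tool from outside, world axes, zero at the start; "wrist_torque": the same for the moment, N m; "finger_gap": opening from 0.0 (shut) to 1.0 (fully open); "finger_force": force on a finger pad.
Only numpy, scipy, OpenCV 4.12 (cv2) and the standard library are available. Lean on these libraries where they do the work, as an engineer would, in place of code of your own. Each camera call takes 0.05 s, during which the arm holds its last target. There are 200 camera calls.

TASK

I am about to tip loose screws into the hopper: take the small pan by its handle, slide it along the board without lifting it onto the marked circle under the hopper's spout, and let go of it. Only then pull the spring-loaded gate out by its upright knob until its pointer lines up with the marker clip on the side rail, and finish while still gripping it there, because it springs shut when released. Leave the marker clip, the jar on the other circle, the oil can and the sanding block where they are.

Things in the scene. Friction and masses are not known exactly. Their poses are not given: they have to be found in the camera images.
- stand: Fixed stand: plywood board 150 x 380 x 12 mm (x, y, z); a rear post carries the gate housing (80 x 80 mm, 102 to 136 mm above the bench), a spout below it (44 mm wide, mouth at 82 mm) and a round steel hopper on top (84 mm wide, top at 195 mm). Origin: board underside, straight below the spout; x to the rear, away from the robot, y left along the board, z up. Place and yaw (up to 0.2 rad) vary
- spout_mark (a point): centre of the middle one of three scribed 95 mm circles, on the board's top face (12 mm above the bench), straight below the spout; same axes as the stand. The outer circles lie 125 mm to the left and right of it
- pan: loose aluminium pan, 86 mm wide, 45 mm high, about 0.2 kg, smooth base, on the left or right circle. Origin: centre of its underside. A flat bar handle, 14 mm wide, 10 mm thick, runs along its own -x (toward the robot) to 236 mm from the centre, mid-height 37 mm above the underside. Gripped about 200 mm from the centre, the hand stays clear of the gate's knob and all else
- pull_gate (a joint): opening of the spring-return gate, m: 0 shut (as at the start), grows as it is pulled along the stand's own -x, stop at 0.070. The spring pulls it shut with 3.6 N at 0, plus 120 N/m
- pull_knob (a point): mid-height of the gate's upright round black knob: 20 mm thick at the waist, 24 mm at its head, 46 mm tall. The point is 21 mm below its top and 25 mm above the flat bar it stands on; with the gate shut, 105 mm in front of the spout's axis and 148 mm above the bench. Moves with the gate; same axes as the stand
- pointer (a point): tip of the gate's pointer: thin steel arm (6 mm wide) that sticks out to the stand's left from the gate's bar, between knob and housing, tip 75 mm left of the middle. It moves with the gate; same axes as the stand
- marker (a point): top of the 3 mm fin of the dark steel marker clip (8 mm wide), stiffly clamped on the fixed rail 85 mm left of the stand's middle, just outside the pointer's tip. Same axes as the stand. The gate is at the mark when pointer and marker have the same x along the stand: an opening of 25 to 50 mm, different each time
- jar: bystander: clear jar with a screw lid, 69 mm wide, 84 mm high, standing on the outer circle that the pan is not on. Origin: centre of its underside
- oil_can: bystander: oil can with a thin bent spout, 76 x 89 x 174 mm, on the bench at the right front. Origin: centre of its underside
- sanding_block: bystander: wooden sanding block 61 x 111 x 34 mm on the bench to the left. Origin: centre of its underside

How it is judged:
By the outcome, as a careful person would: the job done as asked, in the order asked, and still so for the second after the job is handed in, while the arm keeps its last pose, push and grip.
It also fails if it takes over 51 s, if anything falls off the work surface, if the arm or the gripper's body presses on something with over 40 N, if the wrist force passes 120 N, or if a joint passes its speed limit or range.

## Working session

There is one attempt and no reset: what is moved stays moved. The work goes in short steps, Python scripts to look and compute and a tool call to move; the robot and the scene stay as the last step left them, time stands still between calls to the robot, and variables do not carry over. Pictures are saved under pics/ and viewed, at most 10 in all, crops included, and the job is handed in when it is done.

Besides the shell and the picture viewer there is one more tool, called after "Request:" by a JSON object that holds its "op" and its "data". arm_command: Moves the arm, as the interface text tells. Its arguments: {"type":"object","properties":{"commands":{"type":"array","items":{"type":"array","items":{"type":"number"}}},"claw":{"type":"number"},"squeeze":{"type":"number"}},"required":["commands"]}

```bash
mkdir -p pics; cat > h.py <<'E'
import numpy as np,cv2
from bench import ctrl
def ray(c,px):
    u,v=px;K=np.array(c["mtx"]);d=np.linalg.inv(K)@[u,v,1.]
    d=np.array([d[0],-d[1],-d[2]]);return np.array(c["origin"],float).ravel(),np.array(c["rotation"])@d
def onz(c,px,z):
    o,d=ray(c,px);return o+d*(z-o[2])/d[2]
def proj(c,p):
    q=np.array(c["rotation"]).T@(np.array(p,float)-np.array(c["origin"],float).ravel());q=np.array([q[0],-q[1],-q[2]]);w=np.array(c["mtx"])@q;return w[:2]/w[2]
def tri(c1,p1,c2,p2):
    o1,d1=ray(c1,p1);o2,d2=ray(c2,p2);t=np.linalg.lstsq(np.c_[d1,-d2],o2-o1,rcond=None)[0]
    a=o1+d1*t[0];b=o2+d2*t[1];return (a+b)/2,np.linalg.norm(a-b)
E
python3 - <<'E'
from h import *
import pickle
for n in("scene","side"):
    c=ctrl.camera(n);cv2.imwrite(f"pics/{n}.png",c["image"]);pickle.dump(c,open(n+".pkl","wb"));print(n,[k for k in c],np.round(c["origin"]),np.round(c["mtx"],1).tolist())
    print({k:c[k] for k in c if k not in("image","mtx","origin","rotation")})
s=ctrl.observe();print(s)
E
```

```text
scene ['image', 'mtx', 'origin', 'rotation'] [-118. -788. 1086.] [[438.7, 0.0, 279.4], [0.0, 438.7, 212.5], [0.0, 0.0, 1.0]]
{}
side ['image', 'mtx', 'origin', 'rotation'] [  594. -1154.   771.] [[481.0, 0.0, 272.5], [0.0, 481.0, 211.8], [0.0, 0.0, 1.0]]
{}
{'clock': 0.1, 'joints': array([ 6.24337801e+01,  1.03954802e+01,  9.21235147e+01, -4.18531839e-04,
        7.75688857e+01, -1.18210958e+01]), 'qd': array([ 0.07275181, -0.03373401, -0.14015239,  0.05383052, -0.08014661,
       -0.0225217 ]), 'tau': array([ 1.97736108e-04, -4.34824812e+01, -3.42688644e+01,  7.03447033e-02,
        3.42029880e-02, -5.38835366e-06]), 'tool_pos': array([155.78924496, 552.97279281, 216.24177895]), 'orientation': array([[-9.62478653e-01,  2.71356497e-01, -7.03481111e-04],
       [ 2.71357235e-01,  9.62477737e-01, -1.36298441e-03],
       [ 3.07230233e-04, -1.50273809e-03, -9.99998824e-01]]), 'contact_force': array([-0.04303883, -0.99577894,  0.16492322]), 'wrist_torque': array([ 0.00254403,  0.00064733, -0.00242248]), 'finger_force': 0.0, 'finger_gap': 0.997981713860709}
```

View pics/scene.png

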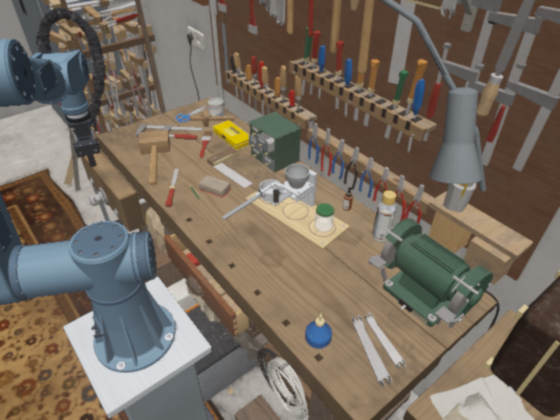

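View pics/side.png

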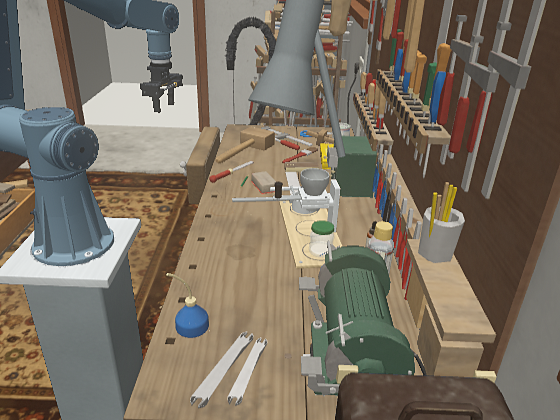

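The pan sits on the left circle (scene about (270,190)) with its handle running to (225,216), and the jar is on the right circle at (324,222). The knob is near (277,196) in scene and (278,188) in side. I'll zoom in on both views.

```bash
python3 - <<'E'
from h import *
a=cv2.imread("pics/scene.png")[155:250,215:355];b=cv2.imread("pics/side.png")[160:275,195:350]
a=cv2.resize(a,None,fx=5.4,fy=5.4,interpolation=cv2.INTER_CUBIC);b=cv2.resize(b,None,fx=5,fy=5,interpolation=cv2.INTER_CUBIC)
cv2.imwrite("pics/a.png",a);cv2.imwrite("pics/b.png",b)
E
```

```text
(no output)
```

View pics/a.png

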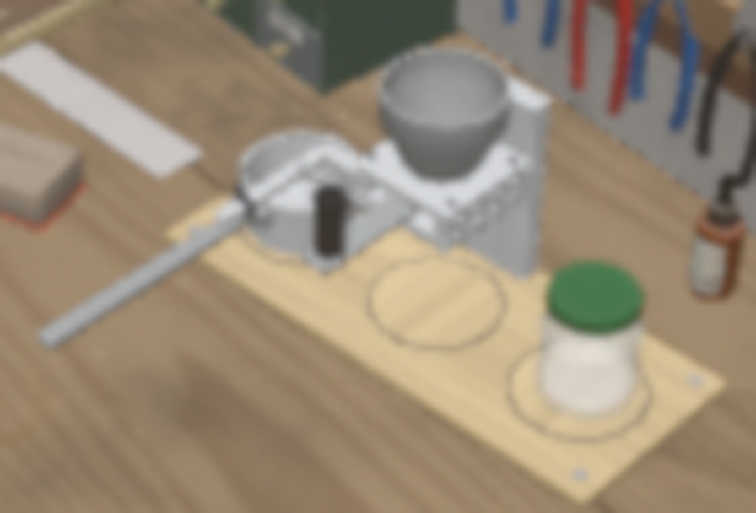

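View pics/b.png

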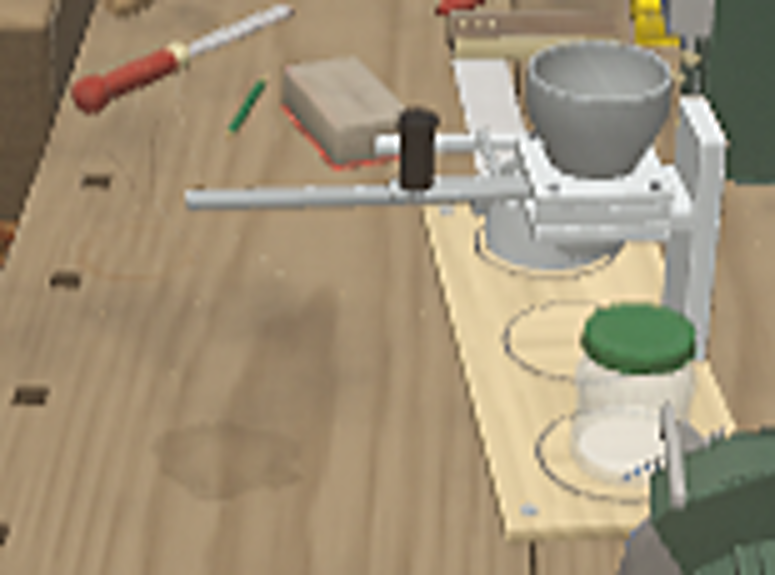

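```bash
cat > m.py <<'E'
from h import *
import pickle
A=pickle.load(open("scene.pkl","rb"));B=pickle.load(open("side.pkl","rb"))
fa=lambda u,v:(215+(u+.5)/5.4-.5,155+(v+.5)/5.4-.5)
fb=lambda u,v:(195+(u+.5)/5-.5,160+(v+.5)/5-.5)
P=lambda n,x:print(n,np.round(x,1))
if __name__=="__main__":
    for n,p in dict(mid=(436,304),right=(580,390),cRF=(583,500),cRR=(723,381),cLF=(168,235)).items():P(n,onz(A,fa(*p),12))
    for n,p in dict(cRF=(507,535),cLF=(425,205)).items():P("side "+n,onz(B,fb(*p),12))
    for n,p in dict(end=(45,337),rim=(235,213)).items():P("han "+n,onz(A,fa(*p),52))
    for n,p in dict(end=(188,198),k=(395,192)).items():P("side han "+n,onz(B,fb(*p),49))
    P("knobtop A",onz(A,fa(329,192),169));P("knobtop B",onz(B,fb(419,114),169));P("jar lid",onz(A,fa(595,292),96))
E
python3 m.py
```

```text
mid [686.2 114.4  12. ]
right [705.6  -8.9  12. ]
cRF [639.5 -83.2  12. ]
cRR [785.4 -61.   12. ]
cLF [585.2 287.3  12. ]
side cRF [642.5 -92.7  12. ]
side cLF [591.2 284.4  12. ]
han end [437.4 212.8  52. ]
han rim [608.7 238.   52. ]
side han end [438.9 211.6  49. ]
side han k [571.5 230.8  49. ]
knobtop A [583.9 102.4 169. ]
knobtop B [586.1  98.9 169. ]
jar lid [709.7  -9.8  96. ]
```

Request:
{"op": "arm_command", "data": {"commands": [[0,0,0,0,0,-0.14],[0,0,0,0,0,-0.14],[0,0,0,0,0,-0.14],[-26,-38,0,0,0,0],[-26,-38,0,0,0,0],[-26,-38,0,0,0,0],[-26,-38,0,0,0,0],[-26,-38,0,0,0,0],[-26,-38,0,0,0,0],[-26,-38,0,0,0,0]], "claw": -1}}

```text
clock: 1.35
tool_pos: [375.2, 315.3, 216.8]
orientation: [[-0.989, -0.145, -0.0], [-0.145, 0.989, -0.0], [0.0, -0.0, -1.0]]
contact_force: [0.9, 1.2, 0.4]
finger_gap: 0.997
finger_force: 0.0
```

Request:
{"op": "arm_command", "data": {"commands": [[-26,-38,0,0,0,0],[-26,-38,0,0,0,0],[-26,-38,0,0,0,0],[0,0,0,0,0,0],[0,0,0,0,0,0]]}}

```text
clock: 1.98
tool_pos: [467.7, 215.2, 216.5]
orientation: [[-0.99, -0.144, -0.001], [-0.144, 0.99, 0.0], [0.001, 0.0, -1.0]]
contact_force: [-0.7, 0.6, -1.0]
finger_gap: 0.997
finger_force: 0.0
```

```bash
cat >> h.py <<'E'
def wrist(name):
    s=ctrl.observe();c=ctrl.camera("wrist");T=np.eye(4);T[:3,:3]=s["orientation"];T[:3,3]=s["tool_pos"]
    M=T@np.array(c["tool_from_camera"]);c["origin"]=M[:3,3];c["rotation"]=M[:3,:3]
    import pickle;pickle.dump(c,open(name+".pkl","wb"));cv2.imwrite(f"pics/{name}.png",c["image"]);return c,s
def wray(c,px):
    K=np.array(c["mtx"]);a=(px[0]-K[0,2])/K[0,0];b=(px[1]-K[1,2])/K[1,1];r=np.hypot(a,b)
    d=np.array([np.sin(r)*a/r,-np.sin(r)*b/r,-np.cos(r)]);return np.array(c["origin"]),np.array(c["rotation"])@d
def wonz(c,px,z):
    o,d=wray(c,px);return o+d*(z-o[2])/d[2]
def wproj(c,p):
    K=np.array(c["mtx"]);q=np.array(c["rotation"]).T@(np.array(p,float)-c["origin"]);q=np.array([q[0],-q[1],-q[2]])
    r=np.arctan2(np.hypot(q[0],q[1]),q[2]);return K[:2,2]+K[0,0]*r*q[:2]/np.hypot(q[0],q[1])
E
python3 - <<'E'
from h import *
c,s=wrist("w1");print(s["clock"],s["tool_pos"],s["joints"],s["orientation"],c["tool_from_camera"],c["mtx"],c["origin"])
cv2.imwrite("pics/w1b.png",cv2.resize(c["image"],None,fx=1.42,fy=1.42))
E
```

```text
1.975 [467.65343995 215.18255038 216.52055156] [ 1.14655625e+01  2.67261915e+00  1.00610911e+02  2.27517567e-02
  7.67899350e+01 -8.68262925e+01] [[-9.89558551e-01 -1.44125279e-01 -1.33345634e-03]
 [-1.44125570e-01  9.89559399e-01  1.23996917e-04]
 [ 1.30166316e-03  3.14887364e-04 -9.99999103e-01]] [[-2.09740202e-04  9.57639436e-01  2.87969906e-01  7.58762497e+01]
 [ 9.99999153e-01 -1.69136005e-04  1.29079923e-03  1.78002496e-02]
 [ 1.28482633e-03  2.87969932e-01 -9.57638589e-01 -1.67328413e+02]
 [ 0.00000000e+00  0.00000000e+00  0.00000000e+00  1.00000000e+00]] [[325.1922621    0.         286.63683231]
 [  0.         325.1922621  204.86604372]
 [  0.           0.           1.        ]] [392.79000792 204.24370887 383.94758506]
```

View pics/w1b.png

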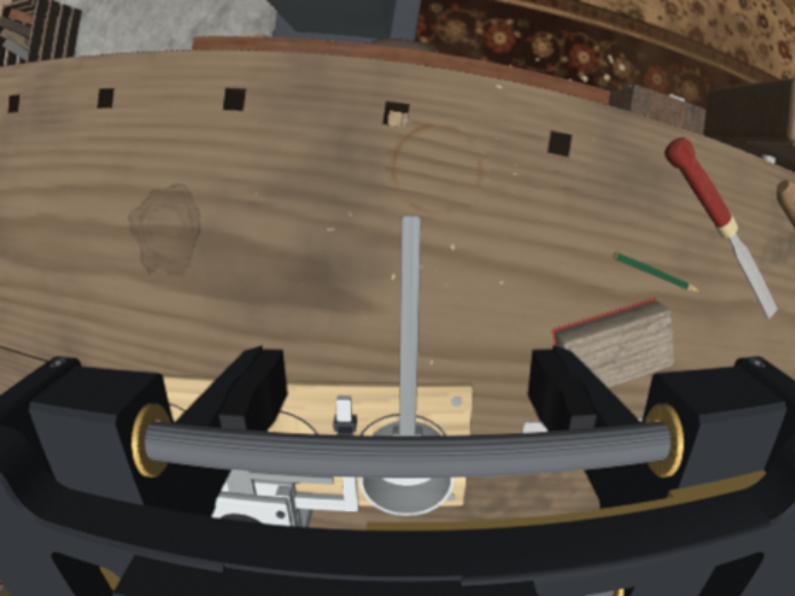

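```bash
cat > m2.py <<'E'
from h import *
import pickle
c=pickle.load(open("w1.pkl","rb"));f=lambda u,v:((u+.5)/1.42-.5,(v+.5)/1.42-.5)
for n,p,z in [("end",(411,217),54),("mid",(410,300),54),("rim",(408.5,425),54),("cLF",(471,388),12),("midcirc front",(285,412),12),("leftcircfront",(402,414),12),("clip",(345,424),140),("clip",(345,424),120)]:
    print(n,np.round(wonz(c,f(*p),z),1))
E
python3 m2.py
```

```text
end [435.2 212.8  54. ]
mid [497.1 221.2  54. ]
rim [606.9 236.1  54. ]
cLF [586.4 291.2  12. ]
midcirc front [640.  121.1  12. ]
leftcircfront [622.7 232.4  12. ]
clip [556.7 188.4 140. ]
clip [570.2 187.1 120. ]
```

Request:
{"op": "arm_command", "data": {"commands": [[-3.5,2,37,0,0,0.01],[0,0,40,0,0,0],[0,0,40,0,0,0],[0,0,40,0,0,0],[0,0,30,0,0,0],[0,0,0,0,0,0],[0,0,0,0,0,0]]}}

```text
clock: 2.9
tool_pos: [471.8, 218.4, 31.2]
orientation: [[-0.991, -0.136, 0.001], [-0.136, 0.991, 0.0], [-0.001, 0.0, -1.0]]
contact_force: [-0.0, -0.3, -0.4]
finger_gap: 1.002
finger_force: 0.0
```

Request:
{"op": "arm_command", "data": {"commands": [[0,0,0,0,0,0],[0,0,0,0,0,0],[0,0,0,0,0,0],[0,0,0,0,0,0],[0,0,0,0,0,0],[0,0,0,0,0,0],[0,0,0,0,0,0],[0,0,0,0,0,0]], "claw": 1, "squeeze": 25}}

```text
clock: 3.9
tool_pos: [471.4, 217.5, 30.0]
orientation: [[-0.991, -0.135, -0.0], [-0.135, 0.991, -0.0], [0.0, -0.0, -1.0]]
contact_force: [-0.0, 0.1, -0.9]
finger_gap: 0.146
finger_force: 25.0
```

Request:
{"op": "arm_command", "data": {"commands": [[0,-6,0,0,0,0],[0,-12,0,0,0,0],[0,-14,0,0,0,0],[0,-14,0,0,0,0],[0,-14,0,0,0,0],[0,-14,0,0,0,0],[0,-14,0,0,0,0],[0,-14,0,0,0,0],[0,-14,0,0,0,0],[0,-10,0,0,0,0]]}}

```text
clock: 5.15
tool_pos: [488.6, 91.8, 30.0]
orientation: [[-0.991, -0.134, 0.0], [-0.134, 0.991, -0.0], [-0.0, -0.0, -1.0]]
contact_force: [0.5, 1.2, 0.4]
finger_gap: 0.149
finger_force: 25.2
```

Request:
{"op": "arm_command", "data": {"commands": [[0,-5,0,0,0,0],[0,0,0,0,0,0],[0,0,0,0,0,0]]}}

```text
clock: 5.52
tool_pos: [489.1, 88.0, 30.0]
orientation: [[-0.991, -0.135, 0.0], [-0.135, 0.991, 0.0], [-0.0, 0.0, -1.0]]
contact_force: [-0.2, 0.7, 0.1]
finger_gap: 0.151
finger_force: 25.1
```

```bash
python3 - <<'E'
from h import *
import pickle
s=ctrl.observe();print(s["tool_pos"],s["contact_force"],s["wrist_torque"],s["joints"])
o=[]
for n,(x,y),f in(("scene",(245,160),5),("side",(260,175),4)):
    c=ctrl.camera(n);pickle.dump(c,open(n+"2.pkl","wb"));cv2.imwrite(f"pics/{n}2.png",c["image"])
    o.append(cv2.resize(c["image"][y:y+80,x:x+80],(400,400),interpolation=cv2.INTER_CUBIC))
cv2.imwrite("pics/c2.png",np.hstack(o))
E
```

```text
[489.13394768  87.96737002  30.03936249] [-0.2170054   0.67963068  0.0835446 ] [0.06332989 0.00065685 0.15433169] [-3.51925766e+00  1.55577709e+01  1.10558943e+02  5.64004422e-03
  5.38736059e+01 -1.01278207e+02]
```

View pics/c2.png

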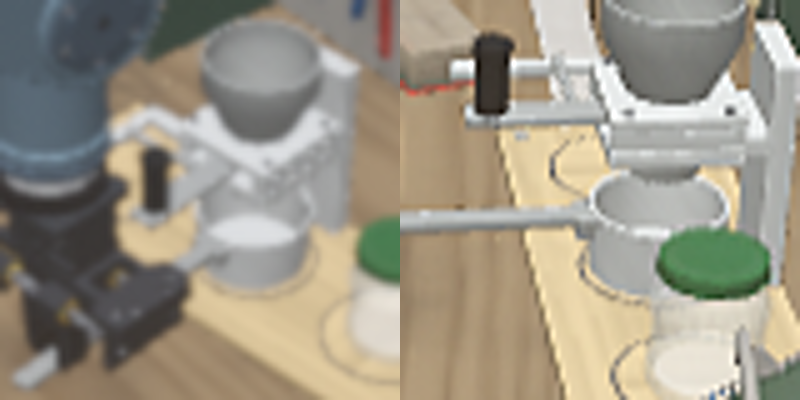

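```bash
python3 - <<'E'
from h import *
import pickle
A=pickle.load(open("scene2.pkl","rb"));B=pickle.load(open("side2.pkl","rb"))
t=np.linspace(0,2*np.pi,200)
def ext(c,p,r,z,ox,oy,off):
    q=np.array([proj(c,(p[0]+r*np.cos(a),p[1]+r*np.sin(a),z)) for a in t]);q=(q+.5-[ox,oy])*5+[off,0]
    return np.round(np.r_[q.min(0),q.max(0)]).astype(int)
for n,p in(("mid686,114",(686,114)),("687,114",(688,112))):
    print(n,"circ A",ext(A,p,47.5,12,245,160,0),"circ B",ext(B,p,47.5,12,260,175,400))
    print("   pan base A",ext(A,p,43,12,245,160,0),"base B",ext(B,p,43,12,260,175,400),"rim A",ext(A,p,43,57,245,160,0),"rim B",ext(B,p,43,57,260,175,400))
E
python3 - <<'E'
import cv2
a=cv2.imread("pics/scene2.png")[185:225,270:325];b=cv2.imread("pics/side2.png")[200:240,285:340]
import numpy as np
cv2.imwrite("pics/c3.png",np.hstack([cv2.resize(x,(396,400*40//55*99//100),interpolation=cv2.INTER_CUBIC) for x in(a,b)]))
E
```

```text
mid686,114 circ A [190 215 319 301] circ B [572 227 727 307]
   pan base A [196 219 313 297] base B [580 230 720 303] rim A [197 173 316 250] rim B [583 168 726 238]
687,114 circ A [194 216 323 302] circ B [576 229 731 309]
   pan base A [200 220 317 297] base B [583 232 723 305] rim A [201 173 320 251] rim B [587 169 729 240]
```

View pics/c3.png

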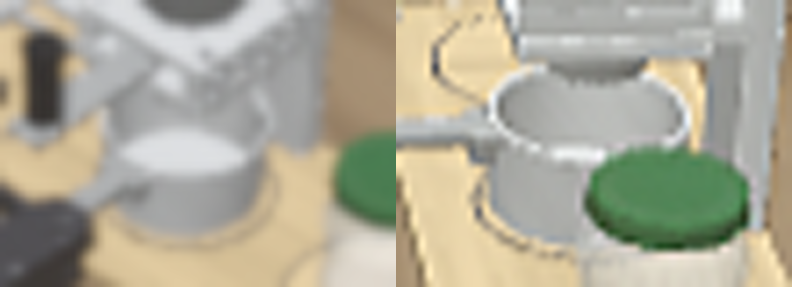

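Request:
{"op": "arm_command", "data": {"commands": [[-1.5,-1,0,0,0,0],[0,0,0,0,0,0],[0,0,0,0,0,0]]}}

```text
clock: 6.0
tool_pos: [490.6, 87.0, 30.0]
orientation: [[-0.991, -0.135, -0.0], [-0.135, 0.991, 0.0], [0.0, 0.0, -1.0]]
contact_force: [-0.1, 0.1, -0.3]
finger_gap: 0.144
finger_force: 25.1
```

Request:
{"op": "arm_command", "data": {"commands": [[0,0,0,0,0,0],[0,0,0,0,0,0],[0,0,0,0,0,0],[0,0,0,0,0,0],[0,0,-10,0,0,0],[0,0,-20,0,0,0],[0,0,-40,0,0,0],[0,0,-50,0,0,0],[0,0,-50,0,0,-0.01],[0,0,0,0,0,0]], "claw": -1}}

```text
clock: 7.25
tool_pos: [493.8, 86.9, 205.4]
orientation: [[-0.989, -0.145, 0.01], [-0.145, 0.989, -0.001], [-0.009, -0.002, -1.0]]
contact_force: [0.4, 0.1, -0.9]
finger_gap: 0.998
finger_force: 0.0
```

Request:
{"op": "arm_command", "data": {"commands": [[-15,0,0,0,0,0],[-25,0,0,0,0,0],[-25,0,0,0,0,0],[-20,0,0,0,0,0],[-10,0,0,0,0,0],[0,0,0,0,0,0],[0,0,0,0,0,0]]}}

```text
clock: 8.12
tool_pos: [584.0, 100.7, 199.4]
orientation: [[-0.989, -0.145, -0.001], [-0.145, 0.989, 0.0], [0.001, 0.0, -1.0]]
contact_force: [-0.2, -0.2, 0.1]
finger_gap: 0.998
finger_force: 0.0
```

```bash
python3 - <<'E'
from h import *
c,s=wrist("w2");print(s["clock"],s["tool_pos"],s["orientation"],s["joints"])
for p in((584.5,99.5,169),(584.5,99.5,123)):print((wproj(c,p)+.5)*1.42)
cv2.imwrite("pics/w2b.png",cv2.resize(c["image"],None,fx=1.42,fy=1.42,interpolation=cv2.INTER_CUBIC))
import pickle
for n in("scene","side"):
    k=ctrl.camera(n);pickle.dump(k,open(n+"3.pkl","wb"));cv2.imwrite(f"pics/{n}3.png",k["image"])
E
```

```text
8.125 [584.00966352 100.73654828 199.38176238] [[-9.89462909e-01 -1.44779709e-01 -1.41004480e-03]
 [-1.44779862e-01  9.89463891e-01  6.48394334e-06]
 [ 1.39424967e-03  2.10561713e-04 -9.99999006e-01]] [-1.67739139e+00  1.35290851e+01  9.04057948e+01 -2.05324770e-03
  7.61458860e+01 -1.00001430e+02]
[405.44462564 326.65485985]
[405.92554968 296.82081159]
```

View pics/w2b.png

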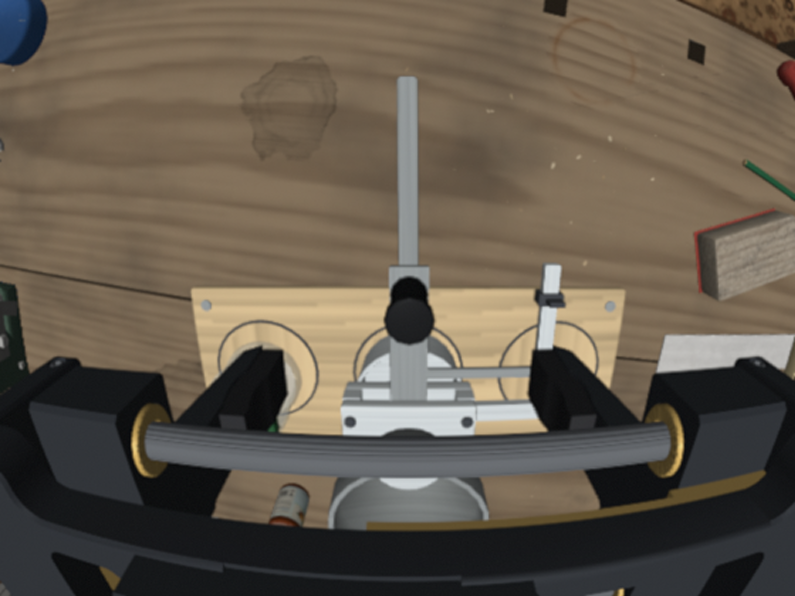

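```bash
python3 - <<'E'
from h import *
import pickle
c=pickle.load(open("w2.pkl","rb"));f=lambda u,v:((u+.5)/1.42-.5,(v+.5)/1.42-.5)
R=np.array(ctrl.observe()["orientation"]);t=ctrl.observe()["tool_pos"]
for n,p,z in [("knob",(410,320),169),("bar front",(410,266),123),("LF",(624,290),12),("RF",(192,290),12),("midcircL",(355,370),12),("midcircR",(463,370),12),("clip",(549,297),130),("pointer end",(533,372),121),("handle",(408,78),54),("handle2",(408,250),54),("rearrail",(505,412),120)]:
    q=wonz(c,f(*p),z);print(n,np.round(q,1),"tool",np.round(R.T@(q-t),1))
E
```

```text
knob [581.2 101.4 169. ] tool [ 3.   1.1 31.1]
bar front [567.1  99.5 123. ] tool [17.2  1.3 77.1]
LF [586.1 290.2  12. ] tool [-29.2 187.3 188.1]
RF [640.3 -79.7  12. ] tool [ -29.3 -186.6  188.1]
midcircL [690.7  70.6  12. ] tool [-100.9  -45.2  188.1]
midcircR [677.3 162.3  12. ] tool [-100.9   47.5  188.1]
clip [571.3 178.1 130. ] tool [ 1.7 78.5 70.1]
pointer end [621.7 183.3 121. ] tool [-49.   76.4  79.1]
handle [455.7  82.1  54. ] tool [129.9   0.2 146.1]
handle2 [572.4  99.2  54. ] tool [ 12.    0.2 146.1]
rearrail [652.1 172.8 120. ] tool [-77.5  61.5  80.1]
```

Request:
{"op": "arm_command", "data": {"commands": [[1,1,15,0,0,0],[0,0,25,0,0,0],[0,0,20,0,0,0],[0,0,8,0,0,0],[0,0,0,0,0,0],[0,0,0,0,0,0]]}}

```text
clock: 9.02
tool_pos: [584.1, 101.6, 132.8]
orientation: [[-0.989, -0.145, 0.001], [-0.145, 0.989, -0.0], [-0.001, -0.0, -1.0]]
contact_force: [-0.1, 0.3, 0.1]
finger_gap: 1.002
finger_force: 0.0
```

```bash
python3 - <<'E'
from h import *
c,s=wrist("w3");print(s["clock"],s["tool_pos"],s["contact_force"])
import pickle
d=pickle.load(open("w2.pkl","rb"))
# crops x 340..440,y 170..290 at 4x
o=[cv2.resize(k["image"][y:y+120,345:445],None,fx=4,fy=4,interpolation=cv2.INTER_CUBIC) for k,y in((d,175),(c,175))]
cv2.imwrite("pics/w23.png",np.hstack(o))
E
```

```text
9.025 [584.11233479 101.56921878 132.80566113] [-0.10394272  0.29344714  0.11671507]
```

View pics/w23.png

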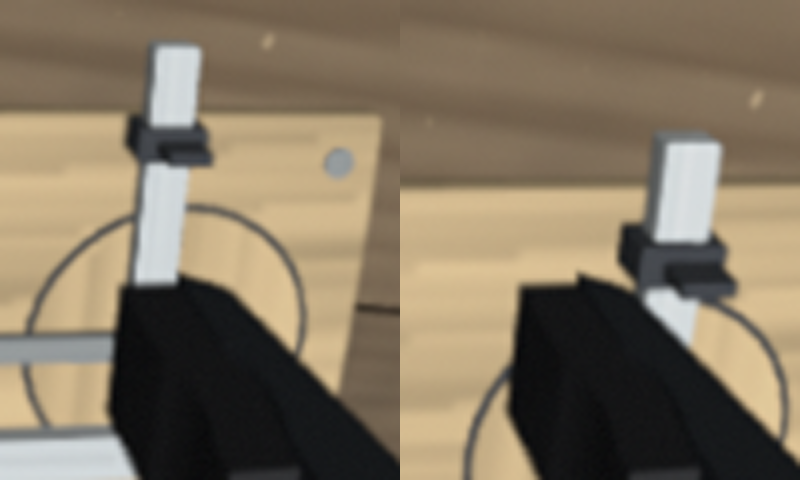

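```bash
python3 - <<'E'
from h import *
import pickle
for n,c0,r0,c1,r1 in(("w2",376,202,400,220),("w3",400,228,432,252)):
    g=cv2.cvtColor(pickle.load(open(n+".pkl","rb"))["image"],cv2.COLOR_BGR2GRAY)
    print(n,"cols",c0,c1)
    for r in range(r0,r1):print(r,*[f"{v:3d}" for v in g[r,c0:c1]])
g=cv2.cvtColor(pickle.load(open("w2.pkl","rb"))["image"],cv2.COLOR_BGR2GRAY)
for r in range(255,272):print(r,g[r,345:378:3])
E
```

```text
w2 cols 376 400
202 107 101  99  97  89  85 128 202 214 211 215 216 216 214 214 215 212 184 128 107 108 107 108 107
203 119  92  78  76  76  83 130 203 214 212 215 218 217 215 215 215 212 185 142 133 135 134 134 133
204 124  74  48  47  58  79 133 202 214 213 216 219 218 216 216 217 209 170 137 151 162 164 163 163
205 122  62  33  36  46  70 127 191 204 204 207 209 208 206 206 207 195 140 103 137 166 175 176 174
206 118  57  29  34  43  56  97 143 153 153 155 157 156 155 154 155 145  96  65  97 140 170 177 177
207 108  51  27  37  54  61  71  88  92  93  93  94  92  92  92  92  89  69  59  71 109 152 172 175
208  97  42  28  38  60  69  70  71  71  71  71  71  70  70  71  71  71  69  68  70  92 136 165 171
209  87  36  28  43  63  71  73  72  70  68  68  68  68  68  67  68  68  67  67  69  87 129 160 167
210  82  34  29  44  64  71  72  69  62  54  51  53  52  52  52  52  52  53  52  60  86 129 158 163
211  97  49  32  47  65  70  71  68  50  39  39  40  41  40  40  40  39  40  40  50  81 127 156 162
212 131  85  47  50  66  70  71  67  45  30  33  39  42  43  42  43  43  43  43  46 
[... 4049 characters left out ...]

258 [126 124  96 112 114 115 113 107 105  98  10]
259 [111 113 112 116 118 120 123 124 126 118  13]
260 [139 140 141 142 144 145 146 148 151 140  11]
261 [152 152 153 153 153 153 154 154 154 142  13]
262 [154 155 155 155 154 154 154 154 154 139  10]
263 [154 154 155 154 153 153 152 152 152 130  13]
264 [154 154 150 152 152 153 151 151 152 117  13]
265 [156 158 135 158 159 163 159 158 163 121  13]
266 [168 169 112 168 173 181 180 171 179 132  11]
267 [178 178  97 173 179 187 185 174 184 125  13]
268 [183 184  94 173 180 187 184 174 185 111  13]
269 [186 187  97 172 180 187 183 175 184  99  12]
270 [188 188 110 171 181 187 183 174 185  90  14]
271 [191 191 128 167 181 188 183 175 186  85  12]
```

```bash
cat > m3.py <<'E'
from h import *
import pickle
c2,c3=[pickle.load(open(n+".pkl","rb")) for n in("w2","w3")]
th=np.radians(8.34);ex=np.array([np.cos(th),np.sin(th),0])
mid=np.array([687.4,115.5,0])
def lx(c,px):
    o,d=wray(c,px);return (o-mid)@ex,o[2],d@ex,d[2]
def xz(ca,pa,cb,pb):
    a=lx(ca,pa);b=lx(cb,pb);t=np.linalg.solve([[a[2],-b[2]],[a[3],-b[3]]],[b[0]-a[0],b[1]-a[1]])
    return np.round([a[0]+t[0]*a[2],a[1]+t[0]*a[3]],2)
if __name__=="__main__":
    print("fin front",xz(c2,(392,212.8),c3,(421.5,245.4)),"rear",xz(c2,(392,216.1),c3,(421.5,249.3)))
    print("rail tip/board corner chk",xz(c2,(385,186),c3,(417,210)))
    g=cv2.cvtColor(c3["image"],cv2.COLOR_BGR2GRAY)
    for r in range(255,330):print(r,g[r,312:372:6])
E
python3 m3.py
```

```text
fin front [-101.14  125.42] rear [-97.99 124.44]
rail tip/board corner chk [-120.49  113.38]
255 [156 184 184 183 182 181 181 180 178 177]
256 [110 182 181 179 179 178 179 178 177 176]
257 [ 85 179 177 177 176 175 177 179 179 178]
258 [120 176 175 175 174 173 180 182 183 183]
259 [169 160 173 173 172 171 182 185 185 185]
260 [193 121 173 174 173 172 183 186 184 185]
261 [197  85 177 175 175 176 183 183 182 182]
262 [195  99 180 179 179 180 181 181 180 180]
263 [183 146 182 181 182 181 181 180 179 178]
264 [149 184 177 181 181 181 180 180 178 177]
265 [116 197 161 181 181 179 179 179 178 177]
266 [102 199 127 181 180 180 179 178 177 177]
267 [ 98 199  98 180 179 179 178 177 177 176]
268 [ 97 185  94 179 178 177 176 175 175 174]
269 [ 97 153 118 177 175 174 173 173 172 171]
270 [ 90 118 154 173 172 171 171 169 169 167]
271 [ 79  97 185 171 170 169 168 167 166 160]
272 [ 68  92 199 167 167 166 165 164 163 144]
273 [ 63  93 202 160 166 165 164 162 163 121]
274 [ 58  93 203 149 164 164 163 162 168 103]
275 [ 57  93 200 138 164 164 164 163 176  89]
276 [ 69  94 182 128 166 166 166 167 183 
[... 1642 characters left out ...]
79 81 84 86 90 92 94 95 96 93]
315 [93 94 95 96 97 95 93 91 90 87]
316 [93 93 91 90 90 88 85 83 88 94]
317 [ 85  84  84  83  87  92  96  97  99 101]
318 [ 95  97  98  97 100 101 104 101  95  89]
319 [102 104 104 100  97  92  88  92  95  97]
320 [ 89  89  91  93  95  97  96  99 102 103]
321 [ 97  97  98 100 102 103 104 104 105 104]
322 [104 103 104 104 105 105 103 103 102 103]
323 [104 103 103 102 103 103 103 104 106 109]
324 [104 104 104 105 106 107 110 111 112 112]
325 [108 109 111 111 111 112 112 112 113 112]
326 [112 113 113 113 113 113 112 113 113 112]
327 [112 112 113 113 113 112 113 112 112 112]
328 [113 113 112 113 112 113 112 112 111 111]
329 [113 112 112 112 111 112 111 110 110 110]
```

```bash
python3 - <<'E'
from m3 import *
def atz(c,p,z):
    a=lx(c,p);return round(a[0]+(z-a[1])/a[3]*a[2],2)
print("ptr top-front",xz(c2,(357,259.5),c3,(330,303.3)),"bottom-front",xz(c2,(357,257.4),c3,(330,301.2)))
for z in(113,116,119,121,123,125):print(z,"front",atz(c2,(357,259.5),z),"rear",atz(c2,(357,265.5),z),"w3 front",atz(c3,(330,303.3),z),"fin",atz(c2,(392,214.4),z),atz(c3,(421.5,247.3),z))
print("knob",(np.array([581.2,101.4,0])-mid)@ex)
E
```

```text
ptr top-front [-56.47 118.18] bottom-front [-59.32 119.85]
113 front -53.9 rear -47.91 w3 front -52.95 fin -95.65 -94.11
116 front -55.39 rear -49.47 w3 front -54.99 fin -96.65 -95.5
119 front -56.88 rear -51.04 w3 front -57.03 fin -97.64 -96.88
121 front -57.87 rear -52.08 w3 front -58.39 fin -98.31 -97.8
123 front -58.87 rear -53.12 w3 front -59.76 fin -98.98 -98.72
125 front -59.86 rear -54.16 w3 front -61.12 fin -99.64 -99.64
knob -107.12207288273738
```

Request:
{"op": "arm_command", "data": {"commands": [[0,0,1,0,0,0],[0,0,0,0,0,0],[0,0,0,0,0,0],[0,0,0,0,0,0],[0,0,0,0,0,0],[0,0,0,0,0,0],[0,0,0,0,0,0],[0,0,0,0,0,0]], "claw": 1, "squeeze": 50}}

```text
clock: 10.07
tool_pos: [583.5, 101.5, 131.0]
orientation: [[-0.989, -0.145, -0.0], [-0.145, 0.989, -0.0], [0.0, -0.0, -1.0]]
contact_force: [0.4, -0.3, -0.5]
finger_gap: 0.239
finger_force: 50.0
```

Request:
{"op": "arm_command", "data": {"commands": [[3,0,0,0,0,0],[5,0,0,0,0,0],[6,0,0,0,0,0],[6,0,0,0,0,0],[6,0,0,0,0,0],[6,0,0,0,0,0],[5,0,0,0,0,0],[4,0,0,0,0,0],[2,0,0,0,0,0],[0,0,0,0,0,0]]}}

```text
clock: 11.32
tool_pos: [541.9, 95.5, 131.1]
orientation: [[-0.99, -0.144, 0.003], [-0.144, 0.99, 0.001], [-0.003, 0.0, -1.0]]
contact_force: [8.3, 2.8, -6.6]
finger_gap: 0.241
finger_force: 50.0
```

Request:
{"op": "arm_command", "data": {"commands": [[0,0,0,0,0,0],[0,0,0,0,0,0]]}}

```text
clock: 11.58
tool_pos: [542.0, 95.5, 131.1]
orientation: [[-0.99, -0.144, 0.003], [-0.144, 0.99, 0.001], [-0.003, 0.0, -1.0]]
contact_force: [8.9, 2.0, -6.4]
finger_gap: 0.24
finger_force: 50.0
```

```bash
python3 - <<'E'
from h import *
import pickle
c,s=wrist("w4");print(s["clock"],s["tool_pos"],s["contact_force"],s["finger_gap"])
a=ctrl.camera("scene");b=ctrl.camera("side");pickle.dump(a,open("scene4.pkl","wb"));pickle.dump(b,open("side4.pkl","wb"))
w=cv2.resize(c["image"][170:320,240:440],(800,600),interpolation=cv2.INTER_CUBIC)
sb=cv2.resize(b["image"][170:245,255:355],(400,300),interpolation=cv2.INTER_CUBIC)
w=cv2.resize(c["image"][190:290,340:440],(500,500),interpolation=cv2.INTER_CUBIC)
o=np.zeros((500,800,3),np.uint8);o[:,:500]=w;o[:225,500:]=cv2.resize(b["image"][170:245,255:355],(300,225),interpolation=cv2.INTER_CUBIC);o[250:475,500:]=cv2.resize(c["image"],(300,225))
cv2.imwrite("pics/w4b.png",o)
E
```

```text
11.575 [542.01197106  95.54313229 131.10763153] [ 8.94440147  2.04884056 -6.44415341] 0.24007047010070148
```

View pics/w4b.png

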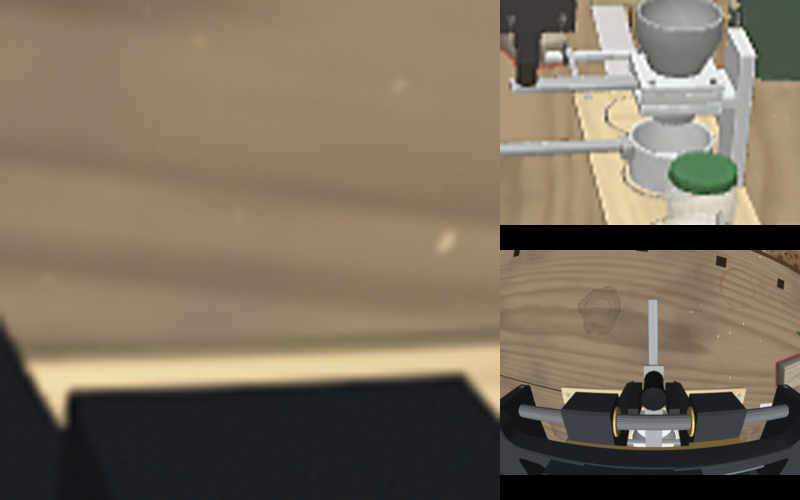

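The closed fingers hide the pointer and marker in the wrist view. The side inset shows the pan under the spout and the gate pulled, with pointer and marker near side pixel (277,189). I'll check their alignment numerically in the fixed views.

```bash
python3 - <<'E'
from m3 import *
ey=np.array([-ex[1],ex[0],0])
W=lambda x,y,z:mid*[1,1,0]+ex*x+ey*y+np.array([0,0,z])
for n in("side","scene"):
    for k in("","4"):
        c=pickle.load(open(n+k+".pkl","rb"))
        if k=="": print(n,"fin",proj(c,W(-99.6,85,125)).round(1),"ptr tip",proj(c,W(-54,75,119)).round(1),"ptr@mark",proj(c,W(-99.6,75,119)).round(1),"px/mm",(proj(c,W(-90,80,120))-proj(c,W(-100,80,120))).round(2)/10)
        g=cv2.cvtColor(c["image"],cv2.COLOR_BGR2GRAY);q=np.rint(proj(c,W(-95,80,121))).astype(int);print(k,"col0",q[0]-14)
        for r in range(q[1]-9,q[1]+10):print(r,*[f"{v:3d}" for v in g[r,q[0]-14:q[0]+22]])
E
```

```text
side fin [275.4 183. ] ptr tip [290.4 185.8] ptr@mark [275.8 186.2] px/mm [ 0.322 -0.009]
 col0 263
176 166 167 169 173 175 175 175 172 148 132 137 148 157 149 144 145 146 147 148 148 145 143 137 186 217 212 210 209 210 210 211 209 207 210 175  55
177 167 165 167 169 169 170 173 175 170 145 136 148 156 150 146 147 147 150 148 147 146 144 141 142 219 212 210 209 210 211 210 209 207 210 202  54
178 168 165 162 163 167 170 174 175 176 172 149 147 155 150 144 147 149 150 148 147 147 144 142 130 220 212 210 211 211 211 210 209 208 211 215  44
179 175 172 164 157 164 172 175 176 175 177 172 155 154 150 145 148 149 150 148 148 146 144 142 134 220 213 210 210 212 213 211 211 209 211 216 122
180 177 177 172 164 161 167 171 172 174 175 175 171 158 153 150 153 153 153 152 150 147 145 145 137 194 214 209 210 210 211 211 210 209 210 215 131
181 174 176 175 172 167 163 168 171 175 177 176 178 179 118 118 104 121 140 159 154 148 144 144 140 145 217 210 209 208 210 209 209 208 208 213 200
182 172 174 175 173 170 168 167 172 174 179 180 154 109  65  70  58  71  83  95 138 150 144 144 144 134 219 211 
[... 9670 characters left out ...]
 191 177 158 113  70  55  54  54  55  56  59  61  58  58  57  54  54  64 109 154 154 115  72  60  59  60  59
196 162 175 186 191 191 193 196 196 190 184 181 173 128  75  56  54  53  56  58  58  57  57  57  56  54  54  67 122 174 179 140  83  61  61  67  63
197 185 191 192 186 184 188 195 197 196 195 195 186 143  85  58  55  53  56  58  59  57  56  57  57  54  54  70 130 184 185 143  84  61  61  66  61
198 187 191 191 189 186 191 196 198 198 198 198 190 161 112  74  60  55  56  56  56  56  56  58  58  55  54  68 125 175 176 134  81  60  60  63  68
199 166 181 188 191 190 193 195 197 198 198 198 194 181 150 114  99  86  73  58  52  53  56  59  58  54  55  69 120 168 168 130  83  63  66  82 101
```

Request:
{"op": "arm_command", "data": {"commands": [[1.8,0,0,0,0,0],[1.8,0,0,0,0,0],[0,0,0,0,0,0],[0,0,0,0,0,0],[0,0,0,0,0,0],[0,0,0,0,0,0]]}}

```text
clock: 12.48
tool_pos: [538.5, 95.0, 131.1]
orientation: [[-0.99, -0.144, 0.003], [-0.144, 0.99, 0.001], [-0.003, 0.0, -1.0]]
contact_force: [8.7, 2.2, -5.9]
finger_gap: 0.246
finger_force: 50.0
```

```bash
python3 - <<'E'
from m3 import *
s=ctrl.observe();print(s["clock"],s["tool_pos"],s["contact_force"])
G=[cv2.cvtColor(ctrl.camera("side")["image"],cv2.COLOR_BGR2GRAY).astype(float) for _ in range(4)]
g=np.mean(G,0)
print("cols 270-285")
for r in range(182,197):print(r,*[f"{v:3.0f}" for v in g[r,270:286]])
c=pickle.load(open("side.pkl","rb"))
ey=np.array([-ex[1],ex[0],0]);W=lambda x,y,z:mid+ex*x+ey*y+np.array([0,0,z])
for y in(75,65,55,45,35):print(y,proj(c,W(-99.6,y,119)).round(2))
E
```

```text
12.475 [538.52787289  95.0419362  131.09073743] [ 8.67171929  2.16780801 -5.9327006 ]
cols 270-285
182 179 182 185 183 176 174 172 146 147 148 151 150 150 146 144 146
183 180 183 179 171 166 157 147 133 146 148 150 151 151 146 144 146
184 154 152 147 142 139 137 102 131 146 147 149 151 150 145 141 145
185 129 131 127 124 124 128  54 122 142 144 145 145 144 140 137 140
186 118 114 110 111 112  72 185 180 132 133 133 163 161 158 157 160
187 182 246 234 234 239 129 222 194 161 237 233 236 235 235 235 236
188 210 243 234 233 237 208 174 193 179 218 214 212 209 209 190 196
189 188 197 193 192 193 193 129 196 180 177 176 175 174 173 163 167
190 154 150 147 148 147 131  84 200 208 139 141 153 152 152 131 133
191 113 112 109 104 116 115  66 225 202 136 140 145 145 142 135 138
192 124 109 114 144 147 145 127 183 198 166 147 146 146 142 145 148
193 142 137 142 155 154 149 142 126 199 172 146 147 146 143 144 149
194 138 138 146 152 152 146 139 108 198 212 142 143 140 137 141 145
195 145 144 151 127 168 164 161 153 179 201 144 162 198 170 171 173
196 185 185 186 180 188 187 187 186 186 191 181 185 195 187 188 188
75 [275.77 186.22]
65 [276.16 187.66]
55 [276.56 189.12]
45 [276.96 190.6 ]
35 [277.36 192.1 ]
```

```bash
python3 -c "
from bench import ctrl
print(ctrl.close_job())"
```

```text
the job is handed in; nothing more can be done
None
```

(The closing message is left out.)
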